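Find the key that opens the spare-parts box

TASK

Two steel T-handled keys stand in wooden blocks on the sewing-shop bench. Pick the one whose blade fits the keyway of the latch on the grey spare-parts box, turn the latch clockwise with it (never with the fingers) until the tongue has swung at least 60 degrees, well clear of its keeper, then draw the key out and set it aside in the aluminium tray. The other key must end up standing in its own block.

Things in the scene. Friction and masses are not known exactly. Their poses are not given: they have to be found in the camera images.
- key_broad: Steel T-key with the BROAD blade, which fits. Flat blade 22 (y) x 6 (x) x 40 mm long (z), round shank, T-bar handle 56 (y) x 10 (x) x 18 mm (z). Origin on the axis 40 mm above the blade's end; handle centre 30 mm above the origin; z up to the handle. 80 g. Stands in a fixed wooden block 44 x 60 x 26 mm, in a loose slot 20 mm deep. The blocks, one of them empty, change places.
- key_narrow: The other steel T-key: NARROW blade, 8 (y) x 6 (x) x 40 mm long; it only spins idly in the keyway. Handle 34 (y) x 10 (x) x 18 mm, its centre 30 mm above the origin, which lies on the axis 40 mm above the blade's end. 50 g. Stands upright in a like wooden block, slot 20 mm deep.
- keyway (a point): Floor centre of the keyway, on the latch's vertical axis, 66 mm above the bench, mid-lid of a fixed grey box 180 x 150 x 60 mm; turns with the latch, z up. Slot 26 mm along y, 10 along x, 14 deep; above it a 10 mm high funnel opening to 36 x 20; mouth 24 mm above this point. Key has 12 deg free turn in it. Aluminium tongue reaches 73 mm out along -x, under an 18 mm high keeper.
- latch (a joint): Turn of the latch in rad: 0 locked (tongue under the keeper), growing as it is turned CLOCKWISE seen from above, hard stop at 1.2 rad. Stiff (about 0.06 N m) and stays where it is left. Starts between 0 and 0.1.
- tray_in (a point): Centre of the inner floor (4 mm above the bench) of a fixed open aluminium tray, inside 172 mm (its x) by 152 mm (its y), rim 24 mm above the bench. A key let go standing on this floor may tip over and lie down in the tray, which is fine.
Mind the look-alikes: they are no part of the job. Leave any orange look-alike of the key_narrow alone.

How it is judged:
On the way, in this order (a step that is already met when the one before it is completed fails the run):
1. the broad key's blade is in the keyway (horizontal distance between key_broad and keyway below 0.01 m and z of key_broad in the frame of keyway below 0.052 m and value of joint latch below 0.7 rad), for 0.1 s.
2. with that key in the keyway the latch is turned open, by at least 52 degrees (horizontal distance between key_broad and keyway below 0.012 m and z of key_broad in the frame of keyway below 0.056 m and value of joint latch above 0.9 rad), for 0.1 s.
At the end, for the whole second after the job is handed in: The latch stands at 0.9 rad or more; the broad key is at rest in the tray, let go (its origin within the inner walls and less than 50 mm above the floor); the narrow key stands in its block (within 20 mm of its start, leaning less than 17 degrees) (value of joint latch above 0.9 rad and x of key_broad in the frame of tray_in between -0.086 and 0.086 m and y of key_broad in the frame of tray_in between -0.076 and 0.076 m and z of key_broad in the frame of tray_in below 0.05 m and linear speed of key_broad below 0.03 m/s and distance of key_narrow from where it was at the start of the episode below 0.02 m and angle between key_narrow's own z axis and vertical below 0.3 rad); the robot touches nothing.
It fails at once if the latch is pushed with the fingers instead of the key (contact force between the fingers and latch above 3 N).
It also fails if it takes over 58 s, if anything falls off the work surface, if the arm or the gripper's body presses on something with over 40 N, if the wrist force passes 120 N, or if a joint passes its speed limit or range.

ROBOT

A 6-joint arm with a two-finger parallel gripper is mounted at the origin on the work surface. World frame = base frame: x ahead of the robot, y to its left, z up, the work surface at z = 0. Lengths are in m, angles in rad, forces in N, time in s.
With the tool pointing down it reaches from about 0.35 to 0.975 m from the base axis. Payload 4.9 kg.
Tool frame: the origin (TCP) lies at the very end of the fingers, on their centre line; the grasp point (between the pads) lies manip.grip_point_offset behind it (manip.grip_point_offset is the distance from the TCP to the grasp point, in m); z points along the fingers, y is the direction in which the jaws open and shut (so a half turn about z gives the same grasp; the last joint's range is limited). The gripper opens to 85 mm and grips with 20 to 120 N. Pads are 22 mm wide; open, the fingers measure 114 mm over their backs; the gripper's body (76 mm by 85 mm) begins 54 mm behind the grasp point. The pads swing forward as they close: fully open they stand 13 mm farther back than shut.
Start: joints at [-1.24, 0.053, 1.613, -0, 1.476, -0.119], TCP at [0.272, -0.563, 0.231] pointing down, gripper open.
Joint ranges: [-3.01, 3.01], [-1.01, 2.22], [0.06, 2.58], [-1.02, 4.17], [0.09, 2.62], [-3.14, 3.14]. Speed limits (rad/s): [2.57, 2.57, 3.14, 3.14, 3.14, 3.14].

INTERFACE

Orientations are given as a unit quaternion [w, x, y, z].
In Python, from plant import status, grab_frame, camera_params, ticket, boxes_of, outline_of, manip gives the robot as it stands. The module is installed in compiled form; this text tells all that it offers.
- The arm moves only by the tool play_rows, never from a script. Its argument "deltas" is a list of rows, each a list of 2 entries, a list of its own where there are three numbers: the shift along the world's x, y, z in m, then the turn about the world's z in rad. A call has 1 to 5 rows; each row is the pose to reach, as a shift and turn from the pose commanded when the call began; what a row does not reach only later rows make up. A row lasts 1/8 s, in which the tool goes at most 62.5 mm and 10.7 degrees, less where a joint would pass 70% of its speed; a pose out of reach is approached as far as the arm can. A call with a gripper value outside its range is refused whole. "grip" is the opening, from -1 (shut) to 1 (fully open), set as the call begins (left out, the last holds). The fingers move at their own pace and stop on an object; the grip force is fixed at half the most. Time passes only in rows, so rows that repeat a pose let the fingers close. It gives the time, the measured TCP pose, the force and the opening at its end, in the units of the state.
- status.state(): the state, without advancing time (a new reading comes with each control period).
- grab_frame(name): name is "scene" or "top" or "wrist"; returns (picture, depth): 384x512x3 uint8, blue, green, red; 384x512 float32, m along the optical axis (not along the pixel's ray), 0 where there is no reading.
- camera_params(name): a dict with "mtx" (3x3 intrinsics, pixels), "world_from_camera" (4x4, takes a point from camera to world coordinates). Camera axes: x right, y up, looking along -z (the intrinsics and any distortion apply to the point x, -y, -z); pixel columns grow to the right and rows downward; lengths in m; the calibration is good to about 2 mm. A picture is of the moment at which its call begins: read the wrist's pose just before it. camera_params takes no time and is no camera call; for the wrist camera it gives the pose at the moment of the call.
- ticket.job_done(): hands the job in, once; it reports no verdict.
Trained networks look in the newest picture that a camera, given by its name, has taken for a name from the list of things; names that differ only in an ending like _2 or _b are one class to them, and where a whole thing is asked for, a point or a joint stands for the part that bears it (a point fixed in the world has none). Each returns a list of dicts, best first, with "confidence" (0 to 1); they miss things now and then, are a little off and sometimes report something else, mostly with a low value. They report only what shows in the picture. A call takes as long as a camera call. They do not tell look-alikes from the thing itself.
- boxes_of(camera, name): "box" ([left, top, right, bottom] in pixels, round what is visible of it).
- outline_of(camera, name): "region" (384x512 bool, what is visible of it) and "box" ([left, top, right, bottom] in pixels, round what is visible of it).
The state is a dict: "time": time; "joint_pos": joint angles; "joint_vel": joint speeds; "joint_efforts": joint torques, N m; "tool_pos": TCP position; "tool_rot": TCP orientation; "contact_force": force on the tool from outside, world axes, zero at the start; "ft_torque": the same for the moment, N m; "gripper_width": opening from 0.0 (shut) to 1.0 (fully open).
Only numpy, scipy, OpenCV 4.12 (cv2) and the standard library are available. Lean on these libraries where they do the work, as an engineer would, in place of code of your own. Each camera call takes 0.05 s, during which the arm holds its last target.

## Working session

There is one attempt and no reset: what is moved stays moved. The work goes in short steps, Python scripts to look and compute and a tool call to move; the robot and the scene stay as the last step left them, time stands still between calls to the robot, and variables do not carry over. Pictures are saved under pics/ and viewed, and the job is handed in when it is done.

Besides the shell and the picture viewer there is one more tool, called after "Request:" as a command line: name --argument value ..., lists and objects as JSON in quotes. play_rows: Moves the arm, as the interface text tells. Its arguments: {"type":"object","properties":{"deltas":{"type":"array"},"grip":{"type":"number"}},"required":["deltas"]}

```bash
mkdir -p pics; cat > h.py <<'E'
import numpy as np, cv2
from plant import status, grab_frame, camera_params, ticket, boxes_of, outline_of, manip
def world(cam,P,u,v,d):
    K=P["mtx"];x=(u-K[0,2])/K[0,0]*d;y=(v-K[1,2])/K[1,1]*d
    p=np.array([x,-y,-d,1.0]) if np.isscalar(d) else np.stack([x,-y,-d,np.ones_like(d)],-1)
    return (p@np.array(P["world_from_camera"]).T)[...,:3]
def ray(P,u,v,z):
    K=np.array(P["mtx"]);T=np.array(P["world_from_camera"])
    r=T[:3,:3]@np.array([(u-K[0,2])/K[0,0],-(v-K[1,2])/K[1,1],-1]);o=T[:3,3]
    return o+r*(z-o[2])/r[2]
def cloud(P,d):
    v,u=np.mgrid[0:d.shape[0],0:d.shape[1]]
    return world(None,{k:np.array(x) for k,x in P.items() if k in("mtx","world_from_camera")},u,v,d)
E
python3 - <<'E'
from h import *
s=status.state();print(s);print(manip.grip_point_offset)
for c in("top","scene"):
    im,d=grab_frame(c);P=camera_params(c);print(c,P)
    cv2.imwrite(f"pics/{c}0.png",im);np.savez(f"{c}0.npz",im=im,d=d)
    for n in("key_broad","key_narrow","keyway","latch","tray_in"):
        try:
            for b in boxes_of(c,n): print(c,n,b)
        except Exception as e: print(n,e)
E
```

```text
{'time': 0.0, 'joint_pos': array([-1.24001321e+00,  5.33353845e-02,  1.61426129e+00, -3.01276062e-05,
        1.47600718e+00, -1.18978727e-01]), 'joint_vel': array([-0.00085593, -0.00066714,  0.0008401 ,  0.00092566, -0.00015474,
        0.00105926]), 'joint_efforts': array([-4.66621696e-04, -3.93677723e+01, -3.70177460e+01, -1.79334693e-04,
        7.02415840e-03,  3.62197525e-06]), 'tool_pos': array([ 0.27152406, -0.56225914,  0.23009587]), 'tool_rot': array([-9.98381976e-04,  9.74819853e-01,  2.22991577e-01, -1.21207110e-04]), 'contact_force': array([0.33953843, 0.10052122, 0.24479878]), 'ft_torque': array([ 0.02802101,  0.03118296, -0.01046857]), 'gripper_width': 0.9988419650666543}
0.0187
top {'mtx': array([[418.576678  ,   0.        , 253.34367851],
       [  0.        , 418.576678  , 198.61606667],
       [  0.        ,   0.        ,   1.        ]]), 'world_from_camera': array([[ 0.00989318,  0.98462681, -0.17439085,  0.40336597],
       [-0.99893227,  0.01760214,  0.04271397,  0.00267765],
       [ 0.04512697,  0.17378207,  0.98374964,  0.80367661],
       [ 0.        ,  0.  
[... 702 characters left out ...]
54],
       [ 0.99934754,  0.00868826,  0.03505717,  0.01956333],
       [-0.02539466,  0.85922789,  0.51096237,  0.42024353],
       [ 0.        ,  0.        ,  0.        ,  1.        ]])}
scene key_broad {'box': [165.1, 186.7, 190.0, 214.0], 'confidence': 0.82}
scene key_broad {'box': [141.4, 232.7, 255.5, 329.0], 'confidence': 0.47}
scene key_narrow {'box': [257.9, 178.5, 279.6, 213.9], 'confidence': 0.78}
scene key_narrow {'box': [201.6, 162.5, 215.8, 193.7], 'confidence': 0.61}
scene keyway {'box': [362.9, 197.9, 398.3, 231.8], 'confidence': 0.81}
scene latch {'box': [362.2, 197.5, 395.1, 231.7], 'confidence': 0.63}
scene tray_in {'box': [142.7, 235.1, 254.3, 330.2], 'confidence': 0.82}
```

```bash
python3 - <<'E'
import cv2
for c in("top","scene"):
    im=cv2.imread(f"pics/{c}0.png");cv2.imwrite(f"pics/{c}0b.png",cv2.resize(im,(800,600),interpolation=cv2.INTER_CUBIC))
E
```

```text
(no output)
```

View pics/top0b.png

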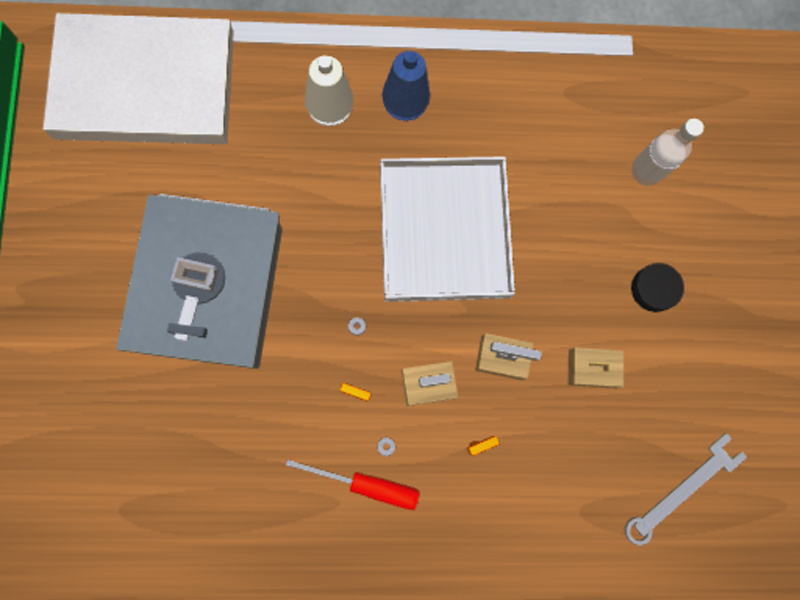

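View pics/scene0b.png

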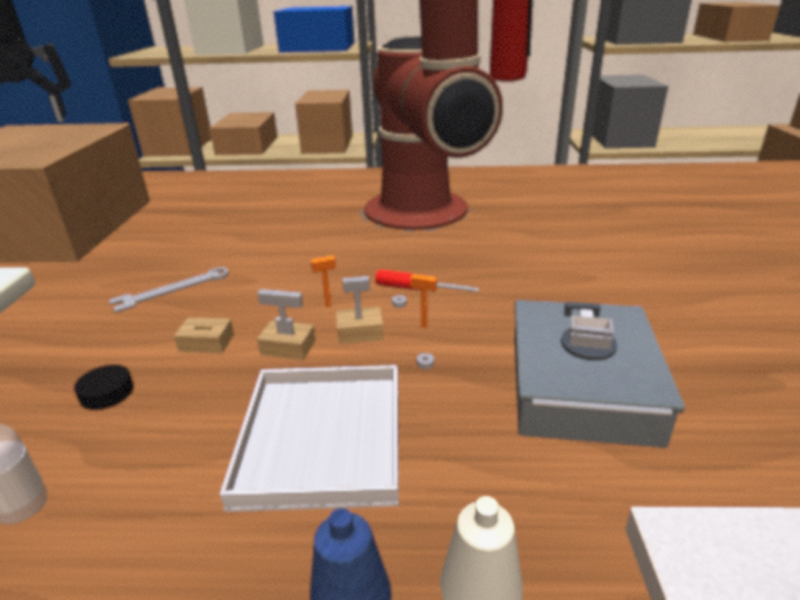

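Top view (800x600): the broad key is the grey wide T in the middle block at (516,351). The narrow grey key is in the left block at (436,381), and the empty block is at (597,367). The orange look-alikes are at (355,391) and (483,445). The latch socket is at (194,273) and the tray at (448,228). The broad key fits because it is grey, has the longer handle and shows a wide blade above its block. I'll measure from depth next.

```bash
cat > meas.py <<'E'
from h import *
def rect(pts):
    (c,s,a)=cv2.minAreaRect((pts[:,:2]*1000).astype(np.float32)); 
    b=cv2.boxPoints((c,s,a)); e=[b[1]-b[0],b[2]-b[1]]; e=max(e,key=np.linalg.norm)
    return np.round(c,1),np.round(sorted(s),1),round(np.degrees(np.arctan2(e[1],e[0]))%180,1)
E
python3 - <<'E'
from meas import *
for c in("top","scene"):
    f=np.load(f"{c}0.npz");P=camera_params(c);W=cloud(P,f["d"]);np.save(f"{c}W.npy",W)
    ok=f["d"]>0
    regs={"top":dict(broad=(300,210,355,245),narrow=(255,230,300,262),empty=(362,218,402,252),box=(70,120,185,240),sock=(105,155,147,196),tray=(238,95,335,195)),
     "scene":dict(broad=(160,180,205,232),narrow=(212,172,248,222),box=(325,185,445,285),sock=(355,195,400,232))}[c]
    for n,(a,b,e,g) in regs.items():
        m=np.zeros(ok.shape,bool);m[b:g,a:e]=1;m&=ok
        p=W[m]
        print(c,n,"z hist",np.histogram(p[:,2],bins=np.arange(-.01,.14,.01))[0])
        if n in("broad","narrow"):
            q=p[p[:,2]>.07]
            if len(q)>5: print("  handle",rect(q),"z pct",np.percentile(q[:,2],[5,50,95]).round(4),len(q),q.mean(0).round(4))
            q=p[(p[:,2]>.018)&(p[:,2]<.034)]; print("  block",rect(q))
        if n=="empty": q=p[(p[:,2]>.018)];print("  block",rect(q))
        if n=="box": q=p[(p[:,2]>.054)&(p[:,2]<.066)];print("  lid",rect(q),np.median(q[:,2]))
        if n=="sock": q=p[(p[:,2]>.08)];print("  sock",rect(q),np.percentile(q[:,2],[5,50,95]),len(q))
        if n=="tray":
            q=p[(p[:,2]>.015)];print("  tray",rect(q),np.percentile(q[:,2],[5,50,95]))
im=np.load("top0.npz")["im"]
cv2.imwrite("pics/crop1.png",np.hstack([cv2.resize(im[205:265,245:345],(800,480),interpolation=cv2.INTER_CUBIC)]))
cv2.imwrite("pics/crop2.png",cv2.resize(im[120:240,70:190],(600,600),interpolation=cv2.INTER_CUBIC))
E
```

```text
top broad z hist [702 379  43 545  11  12   3   4  31 183   0   0   0   0   0]
  handle (array([ 488.8, -163.7]), array([10.3, 55.8]), np.float32(78.7)) z pct [0.0732 0.0838 0.0858] 214 [ 0.4883 -0.1626  0.0827]
  block (array([ 489. , -163.9]), array([44.5, 60. ]), np.float32(79.6))
top narrow z hist [427 228  13 639   0   0   0   1  11 111   0   0   0   0   0]
  handle (array([454.9, -72.2]), array([ 9.9, 33.7]), np.float32(99.4)) z pct [0.0751 0.0839 0.0866] 122 [ 0.4545 -0.0716  0.0832]
  block (array([454.8, -72.3]), array([43.8, 60.1]), np.float32(99.6))
top empty z hist [319 266  68 702   0   0   0   0   0   0   0   0   0   0   0]
  block (array([ 476.9, -276.1]), array([44.2, 60.4]), np.float32(86.9))
top box z hist [2964 1633   85   84   59    0 5322 3069  219  284   23    0    0    0
    0]
  lid (array([570.7, 197.9]), array([157.3, 189.1]), np.float32(173.1)) 0.05944110997355406
top sock z hist [  0   0   0   0   0   0 529 794  82 284  23   0   0   0   0]
  sock (array([569.5, 197.6]), array([27.5, 43.5]), np.float32(77.9)) [0.08081881 0.08738724 0.09021003] 307
top tray 
[... 455 characters left out ...]
array([47.3, 61.2]), np.float32(79.5))
scene narrow z hist [178 829 151 420  14  15  18  20  76  70   0   0   0   0   0]
  handle (array([457.8, -69.7]), array([12.6, 33.7]), np.float32(102.5)) z pct [0.071  0.0796 0.086 ] 146 [ 0.4599 -0.0695  0.0794]
  block (array([401.1, -70.5]), array([ 63.5, 164.8]), np.float32(0.8))
scene box z hist [ 883 2900  502  503  481  266 1658 4182  242  300   35    0    0    0
    0]
  lid (array([573.6, 199.7]), array([156.1, 190.4]), np.float32(173.4)) 0.06045906869034645
scene sock z hist [  0   3   0   0   0   0 141 965 214 300  35   0   0   0   0]
  sock (array([571.7, 200.3]), array([27.4, 42.7]), np.float32(77.8)) [0.08049501 0.08657653 0.0903877 ] 335
```

View pics/crop1.png

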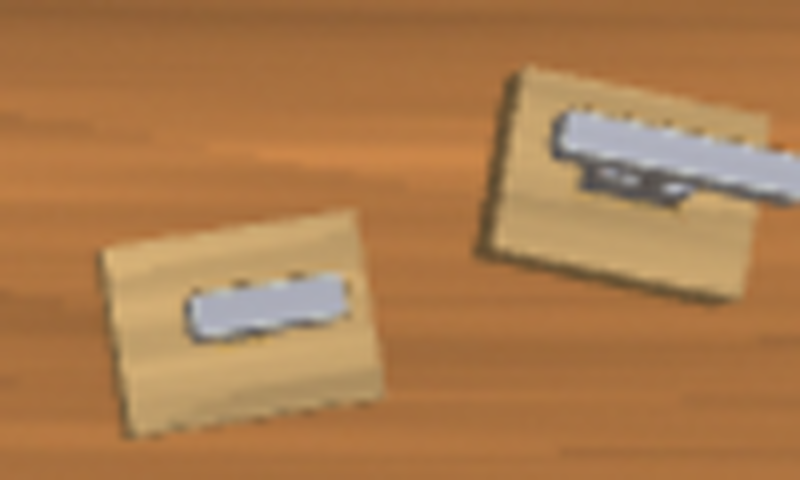

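View pics/crop2.png

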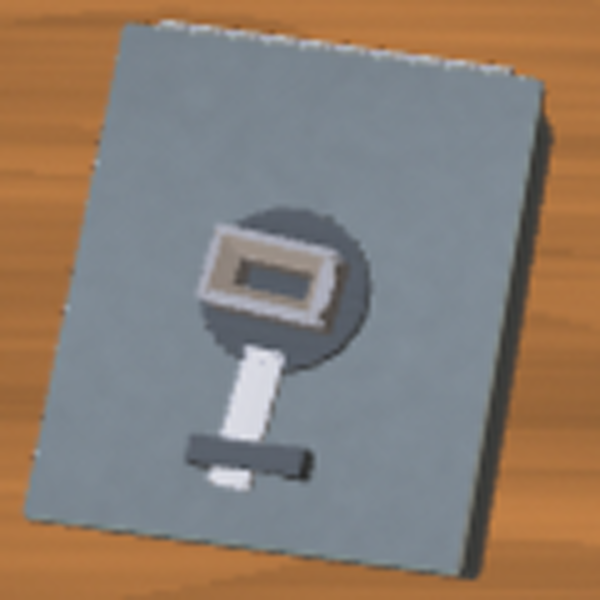

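Crop 1 confirms the grey broad key in the middle block, with its wide blade visible under the handle. Crop 2 shows the socket's long axis at about 78°, with the tongue under its keeper.

- **Broad key:** handle at about (0.490,-0.163), top at 0.085, axis 79°.
- **Socket:** about (0.5705,0.199), mouth at 0.090, axis 78°. The latch therefore starts at about 0.09 rad.
- **Tray:** about (0.651,-0.093).

The relative offsets agree between both cameras to about 1 mm.

Request:
play_rows --deltas '[[[0.04,0.06,0.02],0.18],[[0.07,0.12,0.02],0.36],[[0.1,0.175,0.02],0.54],[[0.13,0.23,0.02],0.72],[[0.155,0.28,0.02],0.9]]' --grip 0.0

```text
time: 1.23
tool_pos: [0.4228, -0.2901, 0.2516]
tool_rot: [0.001, 0.779, 0.627, 0.0]
contact_force: [1.4, 0.1, 0.3]
gripper_width: 0.5
```

Request:
play_rows --deltas '[[[0.03,0.055,0.0],0.02],[[0.055,0.11,0.0],0.03],[[0.06,0.12,0.0],0.03],[[0.06,0.12,0.0],0.03]]'

```text
time: 1.72
tool_pos: [0.4822, -0.1717, 0.2514]
tool_rot: [0.0, 0.771, 0.637, -0.0]
contact_force: [0.0, -0.3, 0.1]
gripper_width: 0.5
```

```bash
cat > look.py <<'E'
from meas import *
def look(name):
    s=status.state();P=camera_params("wrist");im,d=grab_frame("wrist")
    cv2.imwrite(f"pics/{name}.png",cv2.resize(im,(768,576)));W=cloud(P,d)
    print("t",s["time"],"tcp",s["tool_pos"].round(4),"rot",s["tool_rot"].round(3),"w",s["gripper_width"],"F",s["contact_force"].round(1),"j6",s["joint_pos"][5].round(2))
    return s,P,im,d,W
E
python3 - <<'E'
from look import *
s,P,im,d,W=look("w1");np.savez("w1.npz",d=d,W=W)
print(boxes_of("wrist","key_broad"),P["world_from_camera"].round(3))
ok=(d>0)
for nm,c in(("broad",(.49,-.163)),("narrow",(.456,-.071))):
    m=ok&(np.hypot(W[...,0]-c[0],W[...,1]-c[1])<.045)&(W[...,2]>.072)&(W[...,2]<.1)
    q=W[m];v,u=np.nonzero(m)
    if len(q)>20: print(nm,rect(q),np.percentile(q[:,2],[5,50,95]).round(4),(u.mean(),v.mean()))
T=np.load("topW.npy");q=T[(T[...,2]>.05)&(T[...,0]<.45)&(T[...,0]>.3)&(abs(T[...,1])<.3)]
print(np.unique((q[:,:2]*50).round()/50,axis=0))
E
```

```text
t 1.725 tcp [ 0.4822 -0.1717  0.2514] rot [ 0.     0.771  0.637 -0.   ] w 0.499879211021351 F [ 0.  -0.3  0.1] j6 -0.3
[{'box': [255.1, 139.4, 264.6, 188.9], 'confidence': 0.69}] [[ 0.982  0.179  0.06   0.497]
 [-0.189  0.933  0.306 -0.092]
 [-0.001 -0.312  0.95   0.394]
 [ 0.     0.     0.     1.   ]]
broad (array([ 488.9, -160.5]), array([ 8.4, 56.1]), np.float32(79.2)) [0.0836 0.0852 0.0864] (np.float64(258.5), np.float64(164.0))
narrow (array([455. , -69.1]), array([10.2, 33.7]), np.float32(99.5)) [0.0771 0.0851 0.0864] (np.float64(212.08238636363637), np.float64(88.41477272727273))
[[ 0.38 -0.14]
 [ 0.38 -0.12]
 [ 0.38 -0.1 ]
 [ 0.4  -0.14]
 [ 0.4  -0.12]
 [ 0.4   0.  ]
 [ 0.44 -0.08]
 [ 0.44 -0.06]
 [ 0.44  0.  ]
 [ 0.44  0.02]
 [ 0.44  0.04]]
```

View pics/w1.png

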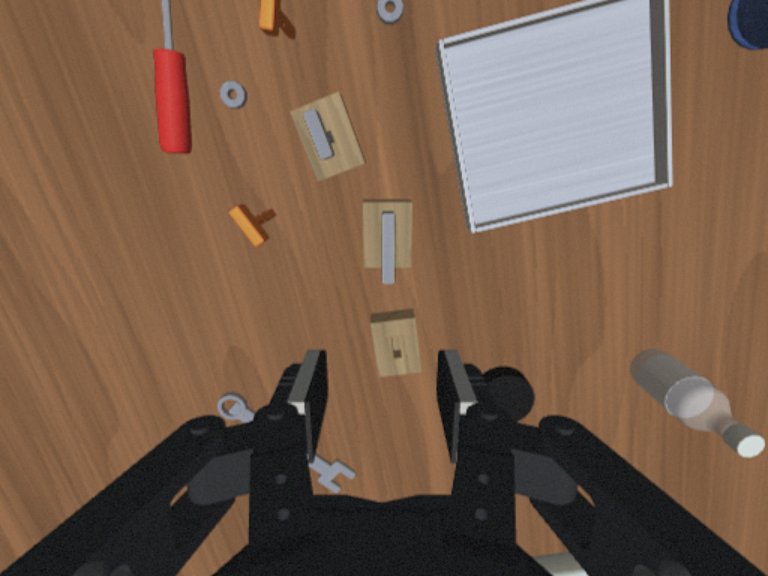

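The wrist view puts the broad handle at (388,247) of 768x576, between the tray and the orange key. It measures (0.489,-0.1605), top at 0.085, 79.2°, which agrees with the other two cameras. The jaws are aligned, so I'm descending.

Request:
play_rows --deltas '[[[0.007,0.01,-0.05],0.0],[[0.007,0.01,-0.1],0.0],[[0.007,0.01,-0.15],0.0],[[0.007,0.01,-0.18],0.0],[[0.007,0.01,-0.194],0.0]]'

```text
time: 2.45
tool_pos: [0.4874, -0.1628, 0.0551]
tool_rot: [-0.002, 0.772, 0.635, -0.001]
contact_force: [-0.3, -0.3, 0.2]
gripper_width: 0.5
```

Request:
play_rows --deltas '[[[0,0,0],0],[[0,0,0],0],[[0,0,0],0],[[0,0,0],0]]' --grip -1

```text
time: 2.95
tool_pos: [0.4902, -0.1625, 0.059]
tool_rot: [0.001, 0.771, 0.637, 0.0]
contact_force: [-2.1, -1.4, 5.5]
gripper_width: 0.105
```

```bash
python3 - <<'E'
from look import *
s,P,im,d,W=look("w2")
im,d=grab_frame("scene");cv2.imwrite("pics/s2.png",cv2.resize(im[120:300,100:340],(800,600),interpolation=cv2.INTER_CUBIC))
E
```

```text
t 2.95 tcp [ 0.4902 -0.1625  0.059 ] rot [0.001 0.771 0.637 0.   ] w 0.10482704811045207 F [-2.1 -1.4  5.5] j6 -0.27
```

View pics/s2.png

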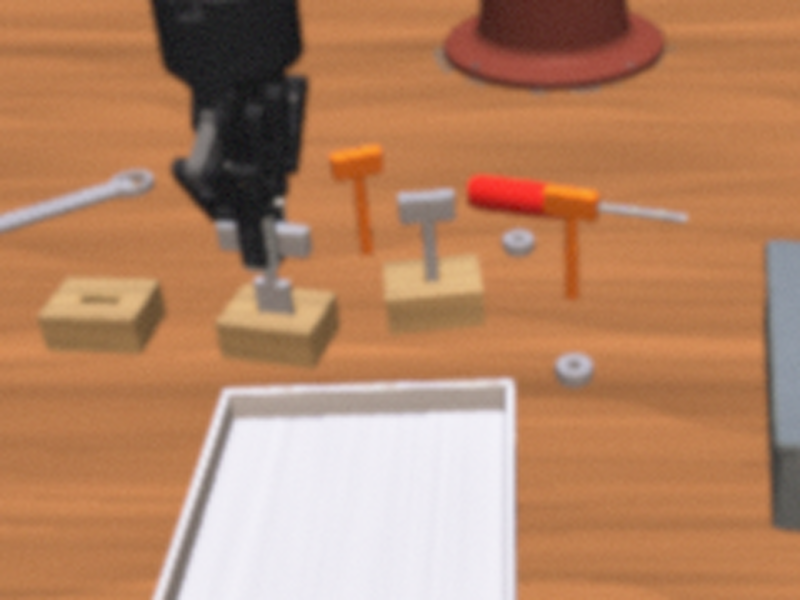

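View pics/w2.png

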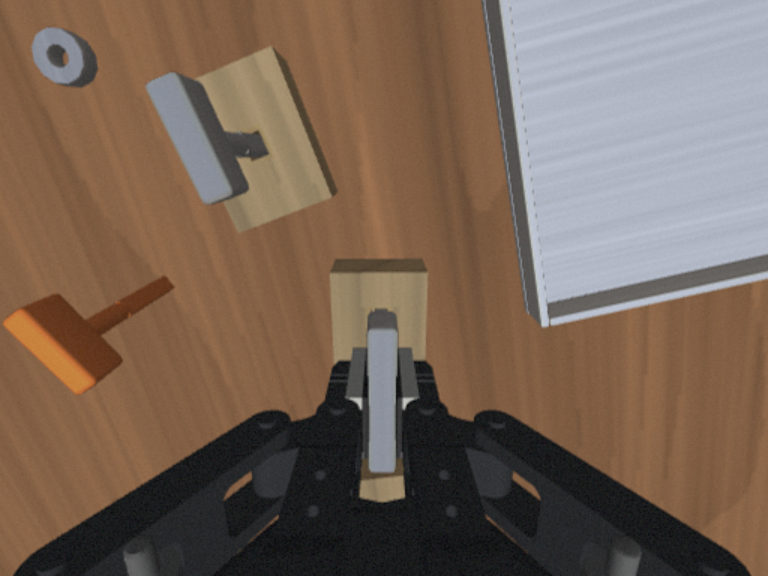

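The jaws hold the handle at its centre, at (382,390) in the wrist picture. The opening reads 0.105, which fits 10 mm. Lifting and carrying to the latch.

Request:
play_rows --deltas '[[[0,0,0.02],0],[[0,0,0.05],0],[[0,0,0.09],0],[[0.0,0.0,0.13],0],[[0.0,0.0,0.16],0]]'

```text
time: 3.68
tool_pos: [0.4894, -0.1617, 0.2191]
tool_rot: [0.001, 0.771, 0.637, 0.001]
contact_force: [1.0, -0.3, -0.0]
gripper_width: 0.102
```

Request:
play_rows --deltas '[[[0.008,0.035,0],0],[[0.02,0.085,0],0],[[0.032,0.14,0],-0.01],[[0.044,0.195,0],-0.02],[[0.056,0.25,0],-0.02]]'

```text
time: 4.3
tool_pos: [0.545, 0.0902, 0.217]
tool_rot: [-0.0, 0.778, 0.629, 0.0]
contact_force: [0.2, 0.3, -0.5]
gripper_width: 0.102
```

Request:
play_rows --deltas '[[[0.012,0.05,0],0],[[0.02,0.085,0],0],[[0.023,0.105,0],0],[[0.0235,0.111,0],0],[[0.0235,0.111,0],0]]'

```text
time: 4.92
tool_pos: [0.5685, 0.1986, 0.2171]
tool_rot: [0.0, 0.778, 0.629, -0.0]
contact_force: [-0.1, -0.5, -0.9]
gripper_width: 0.105
```

```bash
cat > fit.py <<'E'
from look import *
import sys
n=sys.argv[1]
def an(c,d,W,t):
    m=(d>0)&(np.hypot(W[...,0]-.5705,W[...,1]-.199)<.05)
    k=m&(W[...,2]>t["hz"]-.004)&(W[...,2]<t["hz"]+.006); s=m&(W[...,2]>.083)&(W[...,2]<.095)
    for a,q in(("handle",k),("sock",s)):
        if q.sum()>30: print(c,a,rect(W[q]),np.percentile(W[q][:,2],[5,50,95]).round(4),q.sum())
s,P,im,d,W=look("w"+n); t={"hz":s["tool_pos"][2]+.0187+.009}
an("wrist",d,W,t)
for c in("top","scene"):
    im,d=grab_frame(c);an(c,d,cloud(camera_params(c),d),t)
    cr={"top":im[120:240,60:220],"scene":im[100:250,300:500]}[c]
    cv2.imwrite(f"pics/{c[0]}{n}.png",cv2.resize(cr,(800,600),interpolation=cv2.INTER_CUBIC))
E
python3 fit.py 3
```

```text
t 4.925 tcp [0.5685 0.1986 0.2171] rot [ 0.     0.778  0.629 -0.   ] w 0.1045207828487811 F [-0.1 -0.5 -0.9] j6 0.42
wrist handle (array([571. , 201.3]), array([33.6, 53.2]), np.float32(100.0)) [0.2421 0.2435 0.2486] 2393
wrist sock (array([569.3, 201.5]), array([27.2, 42.8]), np.float32(77.5)) [0.084  0.089  0.0907] 702
top handle (array([567.7, 187.8]), array([28.4, 32.2]), np.float32(111.7)) [0.2412 0.2426 0.2485] 177
top sock (array([569.3, 197.9]), array([27.5, 43.7]), np.float32(77.4)) [0.0836 0.0876 0.0905] 249
scene handle (array([576.1, 196.7]), array([27.9, 55.6]), np.float32(68.0)) [0.2413 0.2438 0.25  ] 205
scene sock (array([571.2, 200.3]), array([27.7, 42.4]), np.float32(78.3)) [0.0839 0.0883 0.0906] 251
```

View pics/w3.png

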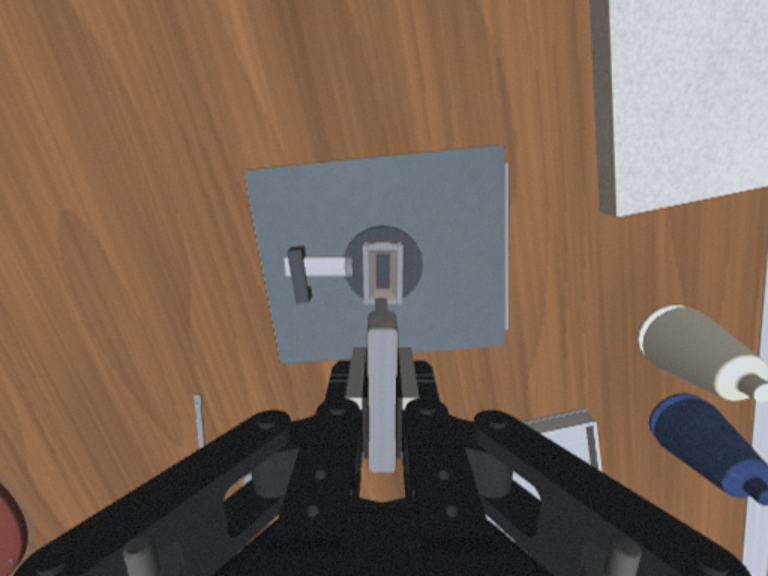

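View pics/s3.png

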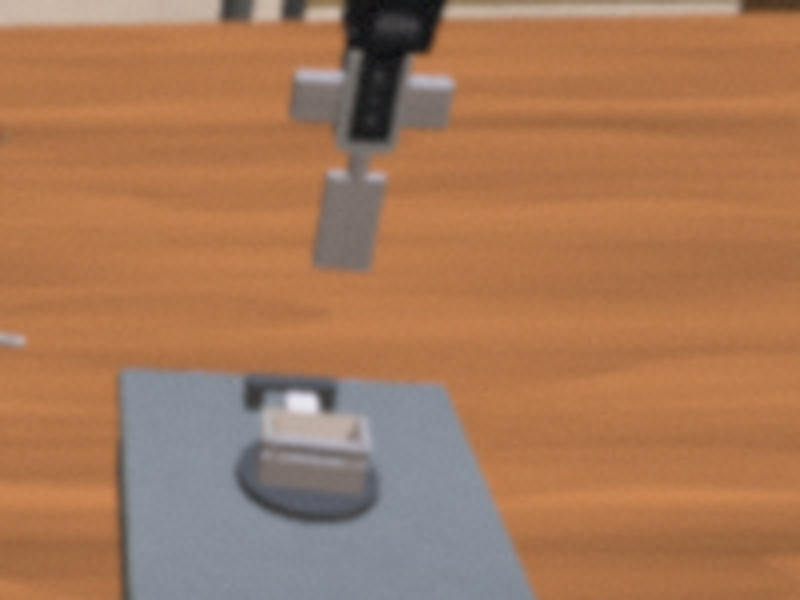

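```bash
cat > blade.py <<'E'
from look import *
s=status.state();z=s["tool_pos"][2]+.0187-.03 # origin z
im,d=grab_frame("scene");W=cloud(camera_params("scene"),d)
m=(d>0)&(np.hypot(W[...,0]-s["tool_pos"][0],W[...,1]-s["tool_pos"][1])<.04)
a=np.radians(78);ax=np.array([np.cos(a),np.sin(a)]);nx=np.array([ax[1],-ax[0]])
for lo,hi in((-.04,-.03),(-.03,-.02),(-.02,-.01),(-.01,0),(.022,.038)):
    q=W[m&(W[...,2]>z+lo)&(W[...,2]<z+hi)]
    if len(q):
        l=(q[:,:2]-s["tool_pos"][:2])@ax;t=(q[:,:2]-s["tool_pos"][:2])@nx
        print(lo,hi,len(q),"along",np.percentile(l,[3,97]).round(4),"mid",np.mean(np.percentile(l,[3,97])).round(4),"normal med",np.median(t).round(4))
print("tip z",W[m&(W[...,2]>.1)][:,2].min(),"expect",z-.04)
S=m&(W[...,2]>.083)&(W[...,2]<.095);c=rect(W[S])[0]/1000
r=c-s["tool_pos"][:2];print("sock rel along",r@ax,"normal",r@nx)
E
python3 blade.py
```

```text
-0.04 -0.03 88 along [-0.0093  0.0117] mid 0.0012 normal med 0.0038
-0.03 -0.02 88 along [-0.0093  0.0114] mid 0.0011 normal med 0.004
-0.02 -0.01 92 along [-0.0095  0.0114] mid 0.001 normal med 0.004
-0.01 0 96 along [-0.0094  0.0116] mid 0.0011 normal med 0.0037
0.022 0.038 446 along [-0.0254  0.0272] mid 0.0009 normal med 0.007
tip z 0.16474865380280124 expect 0.16609192283627644
sock rel along 0.003215976102443309 normal 0.002329490376065115
```

The key hangs upright. The scene view puts the socket 2.1 mm further along the blade and 1.4 mm further on its normal, so I'll correct by (+1.8,+1.8) mm and lower into the funnel.

Request:
play_rows --deltas '[[[0.002,0.002,-0.03],0],[[0.002,0.002,-0.055],0],[[0.002,0.002,-0.07],0],[[0.002,0.002,-0.078],0],[[0.002,0.002,-0.082],0]]'

```text
time: 5.75
tool_pos: [0.5709, 0.2011, 0.1355]
tool_rot: [0.0, 0.778, 0.629, 0.0]
contact_force: [0.5, 0.1, -0.5]
gripper_width: 0.107
```

Request:
play_rows --deltas '[[[0,0,-0.004],0],[[0,0,-0.008],0],[[0,0,-0.012],0],[[0,0,-0.014],0],[[0,0,-0.014],0]]'

```text
time: 6.38
tool_pos: [0.5704, 0.2011, 0.1209]
tool_rot: [-0.0, 0.778, 0.629, -0.0]
contact_force: [-0.7, -0.6, -0.7]
gripper_width: 0.107
```

```bash
python3 blade.py; python3 fit.py 4
```

```text
-0.04 -0.03 128 along [-0.0209  0.0189] mid -0.001 normal med 0.0135
-0.03 -0.02 223 along [-0.0218  0.0196] mid -0.0011 normal med 0.0111
-0.02 -0.01 129 along [-0.021   0.0184] mid -0.0013 normal med 0.004
-0.01 0 78 along [-0.0096  0.0115] mid 0.0009 normal med 0.0037
0.022 0.038 353 along [-0.0253  0.0272] mid 0.0009 normal med 0.0068
tip z 0.1000339568544859 expect 0.0696322516533649
sock rel along -0.0005992325453084524 normal 0.0016423319747554661
t 6.425 tcp [0.5704 0.2011 0.121 ] rot [-0.     0.778  0.629 -0.   ] w 0.1016488549754895 F [-0.8 -1.3 -2.1] j6 0.43
wrist handle (array([568.7, 204.5]), array([33.6, 53.9]), np.float32(55.2)) [0.1459 0.1474 0.1525] 2384
wrist sock (array([570.6, 208.4]), array([26.9, 28.5]), np.float32(78.8)) [0.0843 0.0891 0.0908] 860
top handle (array([567.5, 186.6]), array([21.8, 27.9]), np.float32(109.1)) [0.145  0.1466 0.1535] 114
top sock (array([568.1, 193.1]), array([27.1, 34.8]), np.float32(77.8)) [0.0843 0.0881 0.0916] 123
scene handle (array([577.8, 199.7]), array([27.7, 54.8]), np.float32(66.4)) [0.1451 0.1477 0.1536] 176
scene sock (array([571.7, 200.2]), array([27.9, 43.1]), np.float32(75.9)) [0.0838 0.0888 0.0929] 243
```

View pics/s4.png

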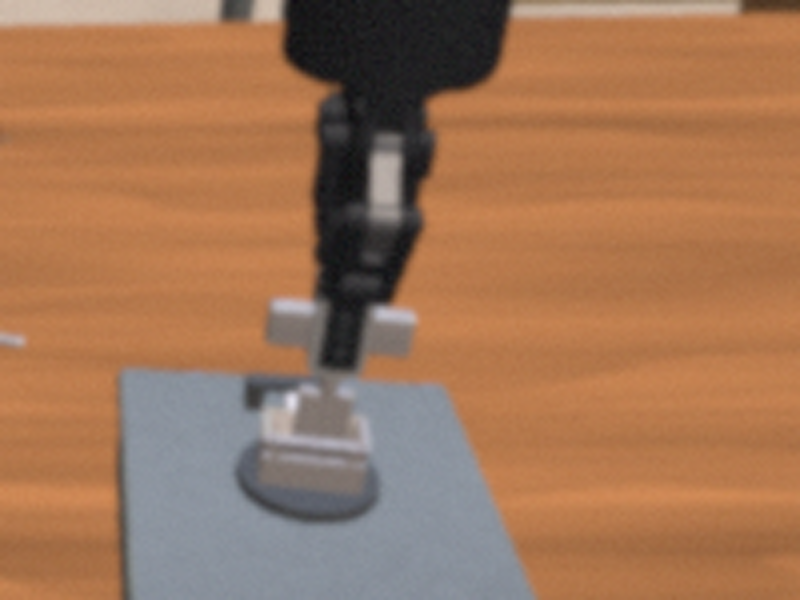

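The blade slid in freely. The tip is at about 0.069, the key origin is about 43 mm above the keyway floor, and the force is around 1 N. Now turning clockwise.

Request:
play_rows --deltas '[[[0,0,0],-0.1],[[0,0,0],-0.22],[[0,0,0],-0.34],[[0,0,0],-0.46],[[0,0,0],-0.56]]'

```text
time: 7.2
tool_pos: [0.5704, 0.2008, 0.1212]
tool_rot: [0.0, 0.922, 0.388, -0.001]
contact_force: [-0.9, -2.0, -0.8]
gripper_width: 0.105
```

```bash
python3 - <<'E'
from plant import status
s=status.state();print(s["tool_rot"],s["contact_force"],s["ft_torque"],s["gripper_width"])
E
```

```text
[ 3.38761179e-04  9.21709435e-01  3.87880589e-01 -5.00462087e-04] [-0.85078861 -2.00124582 -0.7603873 ] [-0.42267304  0.21775601  0.05588769] 0.10458218958916891
```

Torque is about 0.06 N m and side forces are small. Continuing.

Request:
play_rows --deltas '[[[0,0,0],-0.12],[[0,0,0],-0.24],[[0,0,0],-0.36],[[0,0,0],-0.48],[[0,0,0],-0.56]]'

```text
time: 7.82
tool_pos: [0.5706, 0.2003, 0.1212]
tool_rot: [0.001, 0.993, 0.118, -0.0]
contact_force: [-0.7, -3.2, -0.6]
gripper_width: 0.103
```

```bash
cat > ang.py <<'E'
import sys
from fit import *
s=status.state();print("torque",s["ft_torque"].round(3),s["contact_force"].round(1))
q=s["tool_rot"];n=np.arctan2(q[2],q[1]);print("tool y yaw",np.degrees(2*n-np.pi/2))
E
python3 ang.py 5
```

```text
t 7.825 tcp [0.5706 0.2003 0.1212] rot [ 0.001  0.993  0.118 -0.   ] w 0.10339026205190577 F [-0.7 -3.2 -0.6] j6 1.55
wrist handle (array([571.5, 204.3]), array([33.4, 54.3]), np.float32(171.1)) [0.1462 0.1477 0.1526] 2381
wrist sock (array([572.4, 202.4]), array([27.2, 37.1]), np.float32(25.7)) [0.0842 0.0892 0.0908] 902
top handle (array([556.2, 187.5]), array([17.5, 25.8]), np.float32(4.6)) [0.1451 0.1468 0.1506] 65
top sock (array([564.3, 195.4]), array([26.7, 32.8]), np.float32(24.5)) [0.0836 0.088  0.0914] 124
scene handle (array([581.6, 197.9]), array([32.6, 37.1]), np.float32(69.3)) [0.1458 0.1484 0.1542] 192
scene sock (array([571.2, 200.3]), array([27.4, 44.3]), np.float32(24.1)) [0.0838 0.089  0.0925] 235
torque [-0.949  0.119  0.061] [-0.1 -4.  -1.1]
tool y yaw -76.18343855176226
```

View pics/t5.png

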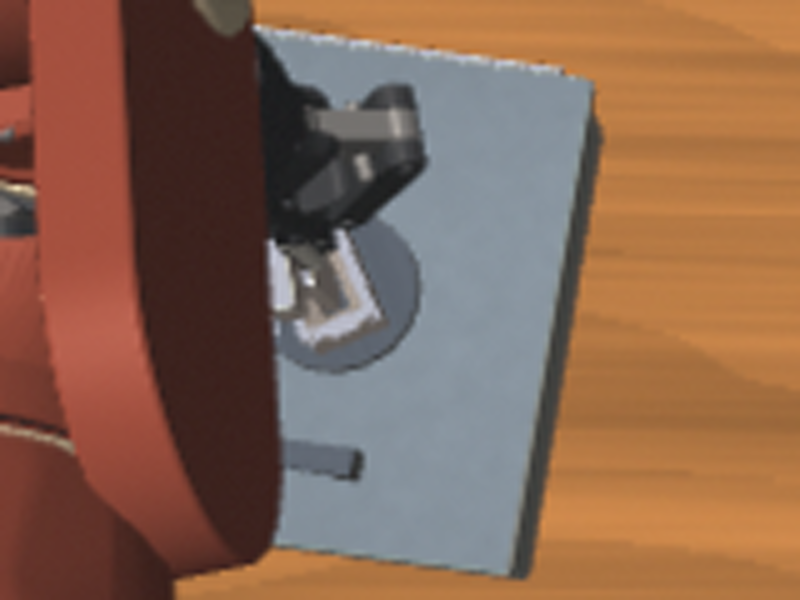

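View pics/w5.png

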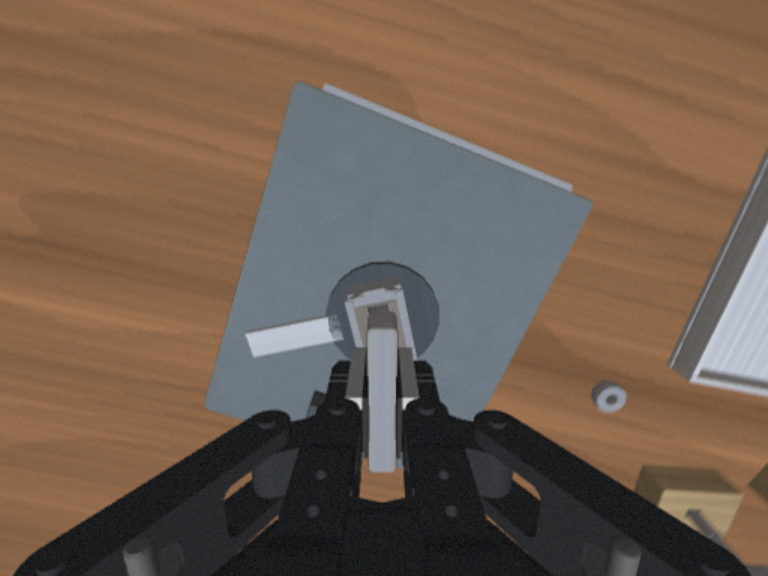

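The wrist view shows the tongue at (290,337) clear of its keeper. The socket axis is now about 25°, so the latch is at about 1.02 rad (58°). I'll turn about 0.11 rad more to pass 60° while staying short of the stop at 1.2.

Request:
play_rows --deltas '[[[0,0,0],-0.06],[[0,0,0],-0.11],[[0,0,0],-0.11]]'

```text
time: 8.35
tool_pos: [0.5706, 0.2004, 0.1212]
tool_rot: [0.001, 0.998, 0.066, -0.0]
contact_force: [-1.1, -5.2, -1.0]
gripper_width: 0.103
```

```bash
python3 ang.py 6
```

```text
t 8.35 tcp [0.5706 0.2004 0.1212] rot [ 0.001  0.998  0.066 -0.   ] w 0.10347616730627325 F [-1.1 -5.2 -1. ] j6 1.66
wrist handle (array([571.9, 204.2]), array([33.7, 53.6]), np.float32(164.0)) [0.1461 0.1477 0.1527] 2391
wrist sock (array([572.6, 202. ]), array([27.1, 37.1]), np.float32(19.2)) [0.0844 0.0892 0.0908] 905
top handle (array([559. , 191.5]), array([14.1, 27.4]), np.float32(148.3)) [0.1451 0.1465 0.1529] 49
top sock (array([563.2, 195.5]), array([26.8, 30. ]), np.float32(18.8)) [0.0842 0.0881 0.091 ] 127
scene handle (array([578.6, 201.2]), array([29.7, 40.2]), np.float32(42.6)) [0.1458 0.1484 0.1542] 188
scene sock (array([571.7, 200.7]), array([28.3, 42.9]), np.float32(18.1)) [0.0838 0.0888 0.0922] 225
torque [-1.141  0.136 -0.002] [ 1.1 -4.8 -0.6]
tool y yaw -82.45137908778389
```

The latch is now at about 1.12 rad (64°). I'll back the key off inside its free play, then draw it straight up.

Request:
play_rows --deltas '[[[0,0,0],0.08],[[0,0,0],0.16],[[0,0,0.01],0.16],[[0,0,0.03],0.16],[[0,0,0.06],0.16]]'

```text
time: 9.12
tool_pos: [0.5705, 0.2019, 0.1829]
tool_rot: [-0.001, 0.99, 0.144, 0.0]
contact_force: [0.7, -0.4, -0.1]
gripper_width: 0.103
```

Request:
play_rows --deltas '[[[0,0,0.03],0],[[0,0,0.05],0],[[0,0,0.06],0],[[0,0,0.06],0]]'

```text
time: 9.62
tool_pos: [0.5709, 0.2014, 0.242]
tool_rot: [-0.0, 0.99, 0.144, 0.001]
contact_force: [0.4, -0.2, -1.9]
gripper_width: 0.106
```

```bash
python3 ang.py 7
```

```text
t 9.625 tcp [0.5709 0.2014 0.242 ] rot [-0.     0.99   0.144  0.001] w 0.1055853444712454 F [ 0.4 -0.2 -1.9] j6 1.5
wrist handle (array([573.2, 201.3]), array([33.6, 53.4]), np.float32(38.9)) [0.267  0.2685 0.2735] 2393
wrist sock (array([569.5, 200.8]), array([27.1, 43.4]), np.float32(19.6)) [0.084  0.089  0.0908] 628
top handle (array([560.8, 194.8]), array([22.8, 31. ]), np.float32(161.0)) [0.2659 0.2673 0.2745] 129
top sock (array([569.3, 197.9]), array([27.5, 43.6]), np.float32(19.3)) [0.0841 0.0881 0.0908] 250
scene handle (array([579.9, 198.7]), array([32.1, 36.8]), np.float32(69.1)) [0.2661 0.2701 0.2753] 229
scene sock (array([570.9, 200.2]), array([27.5, 44. ]), np.float32(19.9)) [0.0835 0.0884 0.0906] 238
torque [-0.044  0.061 -0.015] [ 0.2 -0.6 -1.4]
tool y yaw -73.39948462928616
```

View pics/w7.png

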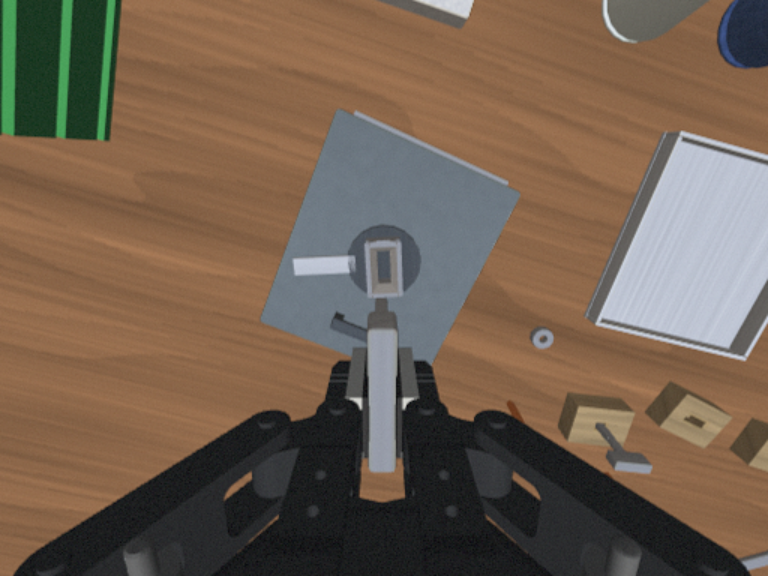

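View pics/s7.png

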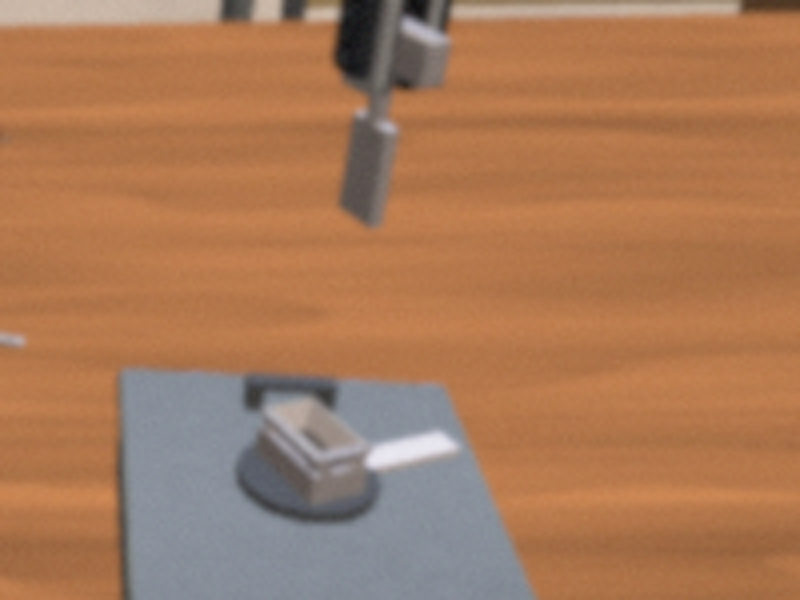

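The latch reads about 1.11 rad (socket axis 19.5° in all three views). The tongue at (323,265) is well away from its keeper at (350,327), and the key is free. Carrying it to the tray centre, turned so that any topple goes along the tray's longer side.

Request:
play_rows --deltas '[[[0.01,-0.03,0],0.15],[[0.02,-0.075,0],0.33],[[0.035,-0.125,0],0.5],[[0.05,-0.18,0],0.68],[[0.065,-0.23,0],0.86]]'

```text
time: 10.4
tool_pos: [0.6353, -0.0306, 0.2397]
tool_rot: [-0.001, 0.838, 0.546, -0.001]
contact_force: [1.1, -0.3, -1.1]
gripper_width: 0.105
```

Request:
play_rows --deltas '[[[0.01,-0.04,-0.03],0.17],[[0.016,-0.06,-0.08],0.33],[[0.016,-0.063,-0.12],0.42],[[0.016,-0.063,-0.15],0.42],[[0.016,-0.063,-0.165],0.42]]'

```text
time: 11.02
tool_pos: [0.6495, -0.0914, 0.0724]
tool_rot: [-0.003, 0.708, 0.707, -0.001]
contact_force: [1.0, 0.2, -0.8]
gripper_width: 0.104
```

```bash
cat > tray.py <<'E'
from look import *
import sys
n=sys.argv[1]
look("w"+n)
im,d=grab_frame("scene");cv2.imwrite(f"pics/s{n}.png",cv2.resize(im[150:342,110:366],(800,600),interpolation=cv2.INTER_CUBIC))
W=cloud(camera_params("scene"),d);s=status.state()
m=(d>0)&(np.hypot(W[...,0]-s["tool_pos"][0],W[...,1]-s["tool_pos"][1])<.035)&(W[...,2]>.012);print("lowest",np.percentile(W[m][:,2],[0,2]))
q=W[(d>0)&(W[...,2]>.015)&(W[...,2]<.03)&(W[...,0]>.54)&(W[...,0]<.77)&(W[...,1]<.02)&(W[...,1]>-.21)];print("rim",rect(q))
E
python3 tray.py 8
```

```text
t 11.025 tcp [ 0.6495 -0.0914  0.0724] rot [-0.003  0.708  0.707 -0.001] w 0.10368267718707125 F [ 1.   0.2 -0.8] j6 -0.25
lowest [0.01836212 0.02920101]
rim (array([653.6, -90.4]), array([159.5, 181.5]), np.float32(2.7))
```

View pics/s8.png

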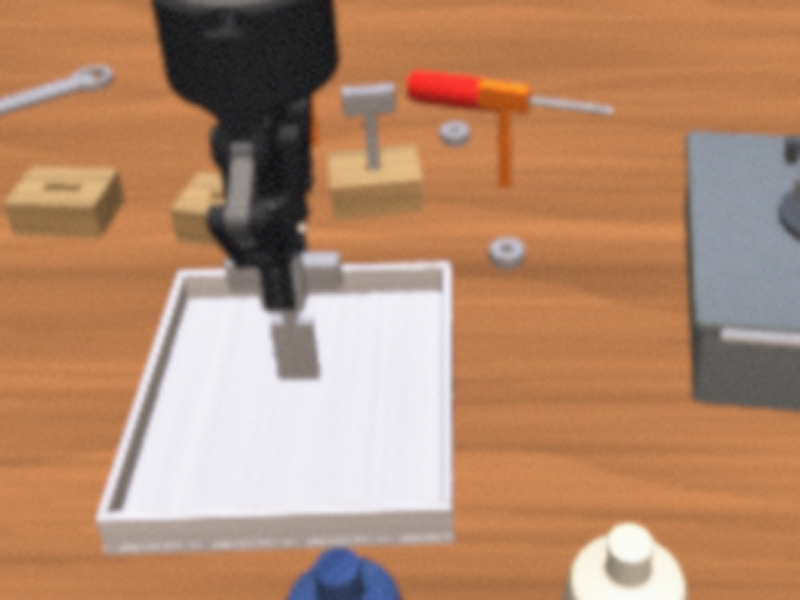

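The key hangs upright over the middle of the tray, with its tip at (298,375). I'll lower the last 18 mm and let go.

Request:
play_rows --deltas '[[[0,0,-0.008],0],[[0,0,-0.014],0],[[0,0,-0.018],0],[[0,0,-0.018],0],[[0,0,-0.018],0]]'

```text
time: 11.75
tool_pos: [0.6519, -0.0919, 0.0587]
tool_rot: [0.0, 0.707, 0.707, 0.0]
contact_force: [-0.1, 0.2, -1.0]
gripper_width: 0.103
```

Request:
play_rows --deltas '[[[0,0,0],0],[[0,0,0],0],[[0,0,0],0],[[0,0,0],0],[[0,0,0],0]]' --grip 1

```text
time: 12.38
tool_pos: [0.6517, -0.0919, 0.0583]
tool_rot: [0.0, 0.707, 0.707, 0.0]
contact_force: [0.7, 0.2, 0.5]
gripper_width: 1.002
```

```bash
python3 tray.py 9
```

```text
t 12.375 tcp [ 0.6517 -0.0919  0.0583] rot [0.    0.707 0.707 0.   ] w 1.001996507276879 F [0.7 0.2 0.5] j6 -0.25
lowest [0.01207677 0.02085493]
rim (array([653.6, -90.6]), array([159.9, 182.4]), np.float32(2.6))
```

View pics/w9.png

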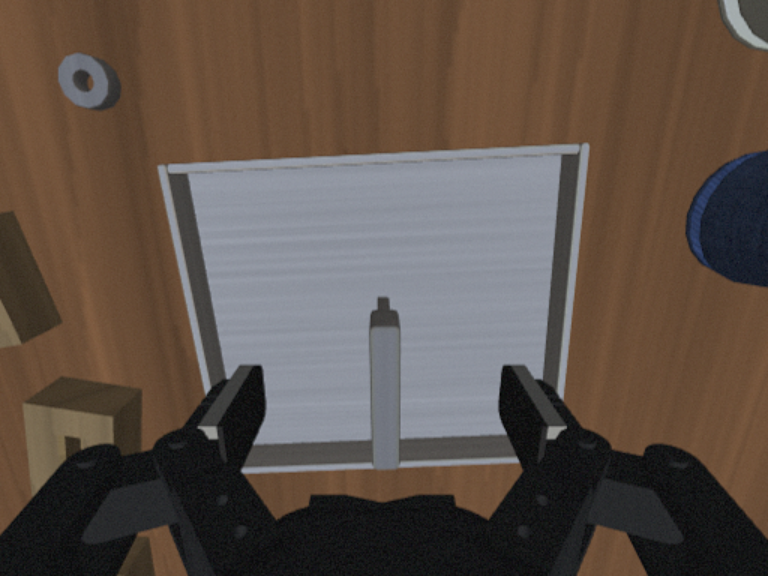

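The key stands free between the open jaws, with its handle at (385,395). Withdrawing straight up.

Request:
play_rows --deltas '[[[0,0,0.01],0],[[0,0,0.03],0],[[0,0,0.07],0],[[0,0,0.12],0],[[0,0,0.17],0]]'

```text
time: 13.1
tool_pos: [0.6518, -0.0919, 0.2319]
tool_rot: [0.001, 0.707, 0.707, 0.001]
contact_force: [1.1, 0.6, 1.4]
gripper_width: 1.001
```

Request:
play_rows --deltas '[[[-0.04,-0.04,0.01],0],[[-0.09,-0.08,0.01],0],[[-0.13,-0.12,0.01],0],[[-0.15,-0.14,0.01],0],[[-0.15,-0.14,0.01],0]]'

```text
time: 13.72
tool_pos: [0.5009, -0.2332, 0.2404]
tool_rot: [0.001, 0.709, 0.706, 0.0]
contact_force: [0.9, 0.5, 0.3]
gripper_width: 0.993
```

Request:
play_rows --deltas '[[[0,0,0],0],[[0,0,0],0],[[0,0,0],0],[[0,0,0],0]]'

```text
time: 14.22
tool_pos: [0.5019, -0.2314, 0.2382]
tool_rot: [-0.0, 0.707, 0.707, -0.0]
contact_force: [0.1, -0.5, -0.0]
gripper_width: 1.001
```

```bash
python3 - <<'E'
from look import *
s=status.state();print(s["time"],s["tool_pos"],s["contact_force"])
for c in("scene","top"):
    im,d=grab_frame(c);W=cloud(camera_params(c),d);cv2.imwrite(f"pics/{c}10.png",cv2.resize(im,(800,600),interpolation=cv2.INTER_CUBIC))
    for nm,ce,lo,hi,r in(("narrow",(.456,-.071),.072,.1,.04),("sock",(.5705,.199),.083,.095,.04),("broad",(.652,-.092),.012,.1,.06),("broadtop",(.652,-.092),.06,.1,.06)):
        m=(d>0)&(np.hypot(W[...,0]-ce[0],W[...,1]-ce[1])<r)&(W[...,2]>lo)&(W[...,2]<hi)
        if m.sum()>10: print(c,nm,rect(W[m]),np.percentile(W[m][:,2],[5,50,95]).round(3),m.sum())
E
```

```text
14.225 [ 0.50194155 -0.23141169  0.23816512] [ 0.13212526 -0.48623576 -0.00888843]
scene narrow (array([457.6, -69.6]), array([11.6, 33.8]), np.float32(97.5)) [0.073 0.081 0.086] 133
scene sock (array([571.3, 200. ]), array([27.8, 43.6]), np.float32(18.0)) [0.084 0.088 0.09 ] 237
scene broad (array([655.5, -90.8]), array([10.7, 55.8]), np.float32(89.8)) [0.017 0.071 0.084] 721
scene broadtop (array([655.9, -90.8]), array([10.2, 55.8]), np.float32(90.5)) [0.067 0.078 0.084] 445
top narrow (array([455. , -72.2]), array([10. , 33.8]), np.float32(99.8)) [0.076 0.084 0.087] 122
top sock (array([569. , 198.1]), array([27.6, 43.2]), np.float32(19.5)) [0.084 0.088 0.09 ] 251
top broad (array([651.9, -92.7]), array([10.8, 55.2]), np.float32(89.0)) [0.022 0.079 0.084] 323
top broadtop (array([651.9, -92.7]), array([10.8, 55.2]), np.float32(89.0)) [0.07  0.081 0.084] 230
```

View pics/scene10.png

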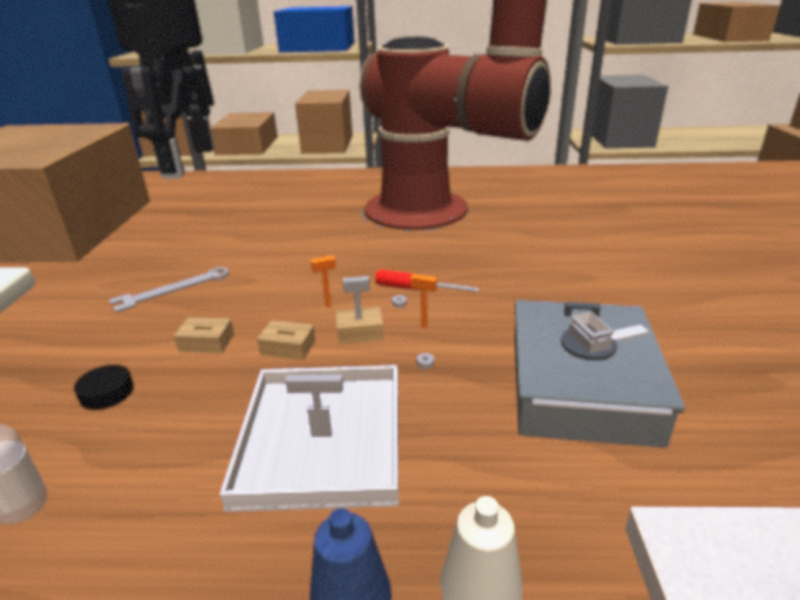

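The broad key stands in the tray at (318,405). The narrow key is untouched in its block at (357,300), the tongue is swung clear at (630,333), and the gripper touches nothing. Handing in.

```bash
python3 -c "
from plant import ticket
print(ticket.job_done())"
```

```text
the job is handed in; nothing more can be done
None
```

I took the grey broad-bladed key from the middle block and put it in the latch; it went in with only about 1–2 N of force. With it I turned the latch clockwise, drew the key out, and left it standing in the middle of the tray. I handed the job in at about 14.3 s; no verdict is reported.

What the last checks showed:
- **Latch:** it stands at about 1.11–1.13 rad (64°), and the tongue is clear of its keeper. It started at about 0.09 rad, so it turned about 1.03 rad (59°) in total, just short of 60° from where it started. The judged limit is 0.9 rad.
- **Broad key:** it stands upright near the tray's centre, let go, with its origin about 40 mm above the tray floor. It had not tipped over at the last look.
- **Narrow key:** it is still upright in its block, within about 1 mm of where it started.
- **Orange look-alikes:** both are still standing, untouched.
- **Robot:** the gripper is open and clear of everything, with about 0.5 N on the tool.

The cameras disagreed on absolute positions by 2–3 mm, within about the stated calibration. I lined up the insertion using offsets measured within a single camera, and no check failed.

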